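# Sort a mixed handful of pens, tubes and forceps into their trays

## Robot

A 6-joint arm with a two-finger parallel gripper is mounted at the origin on a cart in front of the work surface, level with it; the furniture and walls round the work are solid. World frame = base frame: x ahead of the robot, y to its left, z up, the work surface at z = 0. Lengths are in m, angles in rad, forces in N, time in s.
With the tool pointing down it reaches from about 0.4 to 0.825 m from the base axis. Payload 7 kg.
Tool frame: the origin (TCP) lies on the centre line of the jaws, within the pads' length; the fingertips stand 14 mm ahead of it and the grasp point (between the pads) lies 5 mm behind it; z points along the fingers, y is the line along which they close (so a half turn about z gives the same grasp; the last joint's range is limited). The gripper opens to 88 mm and grips with 3 to 60 N. Pads are 19 mm wide; open, the fingers measure 130 mm over their backs; the gripper's body (78 mm by 193 mm) begins 47 mm behind the grasp point.
Start: joints at [-0.958, 0.359, 0.012, 0, -1.224, -0.288], TCP at [0.215, -0.64, 0.241] pointing down, gripper open.
Joint ranges: [-3.07, 3.07], [-1.43, 2.12], [-1.02, 1.25], [-3.03, 1.67], [-3.05, -0], [-3.03, 3.03]. Speed limits (rad/s): [2.39, 2.39, 3.01, 3.14, 3.14, 3.14].

## Interface

Orientations are given as [roll, pitch, yaw] about the fixed x, y, z axes, in that order (R = Rz(yaw) Ry(pitch) Rx(roll)).
In Python, from station import arm gives the robot as it stands.
- The arm moves only by the tool move_arm, never from a script. Its argument "rows" is a list of rows, each an object with "translation": the shift along the tool's x, y, z in cm, a list of three; "rot": the turn, a rotation vector about the tool's x, y, z in degrees, a list of three; "hand": the closure, from 0 (fully open) to 1 (shut). A call has 1 to 8 rows; each row is the pose to reach, as a shift and turn from the pose commanded when the call began, along the tool's axes at that moment; what a row does not reach only later rows make up. A row lasts 1/12 s, in which the tool goes at most 41.7 mm and 7.16 degrees, less where a joint would pass 70% of its speed; a pose out of reach is approached as far as the arm can. A call with a gripper value outside its range is refused whole. The fingers move at their own pace and stop on an object; "squeeze" is the grip in N (left out, the last holds). Time passes only in rows, so rows that repeat a pose let the fingers close. It gives the time, the measured TCP pose, the force, the opening and the grip force at its end, in the units of the state.
- arm.get_state(): the state, without advancing time (a new reading comes with each control period).
- arm.grab_frame(name): name is "side" or "top" or "wrist"; returns (picture, depth): 384x512x3 uint8, red, green, blue; 384x512 float32, m along the optical axis (not along the pixel's ray), 0 where there is no reading.
- arm.camera_params(name): a dict with "vfov" (degrees; the focal length in pixels is half the picture's height over the tangent of half this angle, whatever the lens; pixels are square), "cx", "cy" (the principal point, pixels), "k1" (the pictures are not rectified: a ray, as slopes to the right and down, at radius r is drawn at 1 + k1 r^2 times it, then the intrinsics apply), "position" and "orientation" of the camera in the world; the wrist camera has in their place "tool_from_camera" (4x4, takes a point from camera to tool coordinates, whose origin is the TCP and whose axes are the flange's). Camera axes: x right, y down, z forward; pixel columns grow to the right and rows downward; lengths in m; the calibration is good to about 2 mm. A picture is of the moment at which its call begins: read the wrist's pose just before it. camera_params takes no time and is no camera call.
- arm.job_done(): hands the job in; it is judged then, once.
Trained networks look in the newest picture that a camera, given by its name, has taken for a name from the list of things; names that differ only in an ending like _2 or _b are one class to them, and where a whole thing is asked for, a point or a joint stands for the part that bears it (a point fixed in the world has none). Each returns a list of dicts, best first, with "p" (0 to 1); they miss things now and then, are a little off and sometimes report something else, mostly with a low value. They report only what shows in the picture. A call takes as long as a camera call.
- arm.search_frame(label, camera): "point" ([x, y, z] in m, in the coordinates of the camera as it stood for that picture, good to about 4 mm: the middle of the surface that is visible of it).
- arm.pinpoint(label, camera): "point" ([x, y, z] in m, in the coordinates of the camera as it stood for that picture, good to about 4 mm: a listed point, or the origin of a listed thing).
The state is a dict: "t": time; "q": joint angles; "qd": joint speeds; "joint_efforts": joint torques, N m; "eef_pos": TCP position; "ee_rot": TCP orientation; "force": force on the tool from outside, world axes, zero at the start; "moment": the same for the moment, N m; "width": finger opening in m; "gripper_force": force on a finger pad.
Only numpy, scipy, OpenCV 4.12 (cv2) and the standard library are available. Lean on these libraries where they do the work, as an engineer would, in place of code of your own. Each camera call takes 0.05 s, during which the arm holds its last target. There are 200 camera calls.

## Task

Clear up the handful of things lying in front of the robot by kind: both pens into the yellow tray, both capped tubes into the green tray and the forceps into the white tray. Everything must lie flat on the floor of its tray, two of a kind side by side and not one on top of the other or up on the rim. Leave the reagent bottle standing where it is.

Things in the scene. Friction and masses are not known exactly. Their poses are not given: they have to be found in the camera images.
- red_pen: marker pen, white barrel with a red cap, 10 x 136 x 11 mm (x, y, z), lying. Origin: centre of its underside. Its long axis is its own y, nearly level; its own x is level, across it, the direction to pinch. It lies on the worktop.
- blue_pen: marker pen, white barrel with a dark blue cap, 10 x 136 x 11 mm (x, y, z), lying. Origin: centre of its underside. Its long axis is its own y, nearly level; its own x is level, across it, the direction to pinch. It lies on the worktop.
- forceps: steel forceps, closed, rigid, 14 x 125 x 9 mm (x, y, z), lying flat. Origin: centre of the underside. Its long axis is its own y, nearly level; its own x is level, across it, the direction to pinch. It lies on the worktop.
- red_tube: clear conical tube with a red screw cap, shut, lying on the worktop: 104 mm long, body 16 mm in diameter, cap (+y end) 22 mm in diameter, 16 mm long; the -y end tapers. Origin: on the axis at mid-length, about 9 mm above what it lies on. It can roll. Own y: long axis, nearly level; it may have rolled about y, so x and z can point anywhere across it. Pinch level, across y.
- blue_tube: clear conical tube with a blue screw cap, shut, lying on the worktop: 119 mm long, body 16 mm in diameter, cap (+y end) 20 mm in diameter, 16 mm long; the -y end tapers. Origin: on the axis at mid-length, about 9 mm above what it lies on. It can roll. Own y: long axis, nearly level; it may have rolled about y, so x and z can point anywhere across it. Pinch level, across y.
- yellow_tray: yellow open tray for the pens, fixed to the worktop, 138 (own x) x 178 (own y) x 22 mm high, walls and floor 4 mm thick, so 130 x 170 mm inside; a rolled rim 2.6 mm in radius runs round the top edge. Origin: centre of its underside; z up, y along its long side. All three trays have the same size; a blank white card is on the -x wall.
- green_tray: green open tray for the capped tubes, fixed to the worktop, 138 (own x) x 178 (own y) x 22 mm high, walls and floor 4 mm thick, so 130 x 170 mm inside; a rolled rim 2.6 mm in radius runs round the top edge. Origin: centre of its underside; z up, y along its long side. All three trays have the same size; a blank white card is on the -x wall.
- white_tray: white open tray for the forceps, fixed to the worktop, 138 (own x) x 178 (own y) x 22 mm high, walls and floor 4 mm thick, so 130 x 170 mm inside; a rolled rim 2.6 mm in radius runs round the top edge. Origin: centre of its underside; z up, y along its long side. All three trays have the same size; a blank white card is on the -x wall.
- reagent_bottle: white reagent bottle with an orange screw cap, loose, 68 mm in diameter, 135 mm high, standing between two trays. Origin: centre of its underside, z up. To be left alone.

How it is judged:
By the outcome, as a careful person would: the job done as asked, in the order asked, and still so for the second after the job is handed in, with the robot touching nothing.
It also fails if it takes over 131 s, if anything falls off the work surface, if the arm or the gripper's body presses on something with over 40 N, if the wrist force passes 120 N, or if a joint passes its speed limit or range.

## Working session

There is one attempt and no reset: what is moved stays moved. The work goes in short steps, Python scripts to look and compute and a tool call to move; the robot and the scene stay as the last step left them, time stands still between calls to the robot, and variables do not carry over. Pictures are saved under pics/ and viewed, at most 14 in all, crops included, and the job is handed in when it is done.

Besides the shell and the picture viewer there is one more tool, called after "Call:" as name([rows], argument=value, ...), one row to a line, values as JSON. move_arm: Moves the arm, as the interface text tells. Its arguments: {"type":"object","properties":{"rows":{"type":"array","items":{"type":"object","properties":{"translation":{"type":"array","items":{"type":"number"}},"rot":{"type":"array","items":{"type":"number"}},"hand":{"type":"number"}}}},"squeeze":{"type":"number"}},"required":["rows"]}

```bash
ls; mkdir -p pics
cat > h.py <<'E'
import numpy as np, cv2
from scipy.spatial.transform import Rotation as R
from station import arm
def cam(name, st=None):
    p=arm.camera_params(name); f=192/np.tan(np.radians(p['vfov'])/2)
    if 'tool_from_camera' in p:
        st=st or arm.get_state(); T=np.eye(4); T[:3,:3]=R.from_euler('xyz',st['ee_rot']).as_matrix(); T[:3,3]=st['eef_pos']
        T=T@np.array(p['tool_from_camera'])
    else:
        T=np.eye(4); o=np.array(p['orientation'],float)
        T[:3,:3]=o if o.shape==(3,3) else R.from_euler('xyz',o).as_matrix(); T[:3,3]=p['position']
    return dict(f=f,cx=p['cx'],cy=p['cy'],k=p['k1'],T=T)
def slopes(c,uv):
    d=(np.atleast_2d(uv).astype(float)-[c['cx'],c['cy']])/c['f']; s=d.copy()
    for _ in range(20): s=d/(1+c['k']*(s**2).sum(1,keepdims=True))
    return s
def depthpts(c,uv,z):
    s=slopes(c,uv); P=np.c_[s,np.ones(len(s))]*np.reshape(z,(-1,1))
    return P@c['T'][:3,:3].T+c['T'][:3,3]
def toplane(c,uv,z):
    s=slopes(c,uv); d=np.c_[s,np.ones(len(s))]@c['T'][:3,:3].T; o=c['T'][:3,3]
    return o+d*((z-o[2])/d[:,2])[:,None]
def proj(c,P):
    q=(np.atleast_2d(P)-c['T'][:3,3])@c['T'][:3,:3]; s=q[:,:2]/q[:,2:]
    return s*(1+c['k']*(s**2).sum(1,keepdims=True))*c['f']+[c['cx'],c['cy']]
def w(c,p): return c['T'][:3,:3]@np.array(p)+c['T'][:3,3]
E
python3 - <<'E'
from h import *
st=arm.get_state(); print(st)
for n in('top','side','wrist'): print(n,{k:np.round(v,4).tolist() for k,v in arm.camera_params(n).items()})
for n in('top','side'):
    im,d=arm.grab_frame(n); np.savez(f'{n}0.npz',im=im,d=d); cv2.imwrite(f'pics/{n}0.png',im[:,:,::-1]); c=cam(n)
    for l in 'red_pen blue_pen forceps red_tube blue_tube yellow_tray green_tray white_tray reagent_bottle'.split():
        for r in arm.pinpoint(l,n)[:2]: print(n,l,round(r['p'],2),np.round(w(c,r['point']),3),proj(c,w(c,r['point'])).round().tolist())
E
```

```text
pics
{'t': 0.0, 'q': array([-9.57899111e-01,  3.59393039e-01,  1.10667097e-02, -3.91778279e-04,
       -1.22408960e+00, -2.88106418e-01]), 'qd': array([ 0.00123121,  0.00260535,  0.0009311 ,  0.0001114 , -0.00129424,
       -0.00010369]), 'joint_efforts': array([ 1.17770705e-04, -5.82722032e+01,  2.93058336e+01,  6.99735403e+00,
        6.91729132e-03, -1.60240966e-04]), 'eef_pos': array([ 0.21524492, -0.639269  ,  0.2396146 ]), 'ee_rot': array([ 3.13993514e+00, -1.07125263e-04, -2.81693519e+00]), 'force': array([-0.42591157, -0.33174748,  0.28663506]), 'moment': array([0.03932019, 0.08350397, 0.00374619]), 'gripper_force': 0.0, 'width': 0.08749209692330281}
top {'vfov': 57.8477, 'cx': 257.205, 'cy': 194.8603, 'k1': -0.0173, 'position': [0.4131, 0.0209, 0.911], 'orientation': [-3.0411, -0.0112, -1.5557]}
side {'vfov': 52.7798, 'cx': 251.3968, 'cy': 194.1557, 'k1': -0.0494, 'position': [0.0319, 0.4784, 0.9255], 'orientation': [-2.4934, -0.0102, -2.3292]}
wrist {'vfov': 68.503, 'cx': 255.836, 'cy': 186.9844, 'k1': -0.0566, 'tool_from_camera': [[0.0009, -0.9635, -0.2676, 0.0713], [1.0, 
[... 628 characters left out ...]
0.87 [ 0.643 -0.169 -0.   ] [[325.0, 145.0]]
side red_pen 0.59 [0.43  0.134 0.002] [[239.0, 245.0]]
side blue_pen 0.48 [ 0.36   0.256 -0.003] [[222.0, 292.0]]
side forceps 0.47 [0.446 0.013 0.001] [[267.0, 216.0]]
side red_tube 0.54 [ 0.421 -0.142  0.008] [[309.0, 191.0]]
side red_tube 0.25 [ 0.562 -0.305 -0.006] [[309.0, 143.0]]
side blue_tube 0.5 [ 0.363 -0.264  0.007] [[349.0, 180.0]]
side yellow_tray 0.78 [ 0.621 -0.015 -0.002] [[233.0, 178.0]]
side green_tray 0.65 [ 0.564 -0.306 -0.006] [[309.0, 142.0]]
side green_tray 0.57 [ 0.621 -0.017 -0.002] [[234.0, 177.0]]
side white_tray 0.97 [ 0.565  0.332 -0.001] [[150.0, 257.0]]
side reagent_bottle 0.56 [ 0.643 -0.163 -0.001] [[262.0, 150.0]]
```

View pics/top0.png

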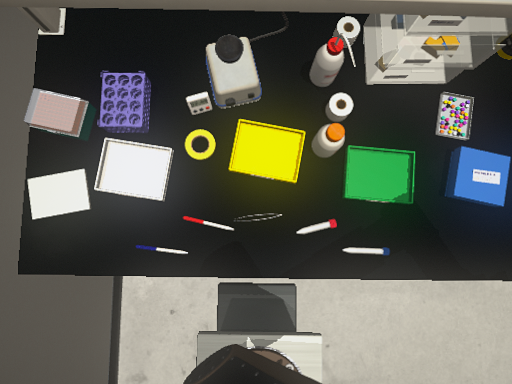

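View pics/side0.png

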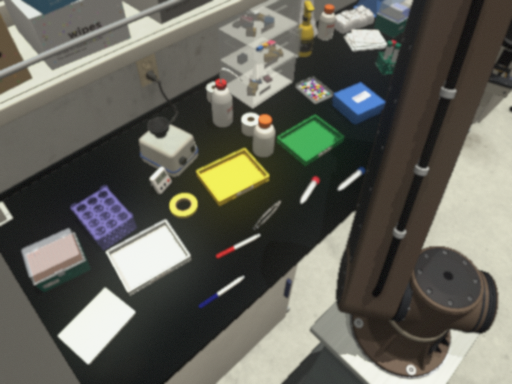

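The top view shows the red pen at (184,218)–(233,229), the blue pen at (136,246)–(187,252) and the forceps at (234,218)–(282,215). The red tube runs (298,232)–(337,223) and the blue tube (343,250)–(389,251), both caps on the right. The white tray is near (134,170), yellow (267,152), green (380,175), and the bottle is at (329,140). The networks agree with both pictures. Next I'll segment for the axes and heights.

```bash
cat > seg.py <<'E'
from h import *
G=dict(red_pen=(.43,.137),blue_pen=(.36,.257),forceps=(.443,.012),red_tube=(.42,-.143),blue_tube=(.365,-.269))
TR=dict(yellow_tray=(.62,-.013),green_tray=(.564,-.306),white_tray=(.566,.333))
def grid(d,c):
    v,u=np.mgrid[0:384,0:512]; uv=np.c_[u.ravel(),v.ravel()]
    return uv,depthpts(c,uv,d.ravel())
def objs(n,im,d,c,G=G,thr=70):
    uv,P=grid(d,c); g=im.max(2).ravel().astype(float); Z=toplane(c,uv,.006)
    for k,p in G.items():
        near=(np.hypot(*(Z[:,:2]-p).T)<.085); bg=np.median(g[near]); m=near&(g>bg+thr*.5)
        lab=cv2.connectedComponents(m.reshape(384,512).astype(np.uint8))[1].ravel()
        ids=[i for i in range(1,lab.max()+1)]; b=max(ids,key=lambda i:(lab==i).sum()); m=lab==b
        q=Z[m,:2]; (cx,cy),(a,bb),an=cv2.minAreaRect(q.astype(np.float32)*1000)
        e=np.linalg.svd(q-q.mean(0))[2][0]; e=e*np.sign(e[1]); s=(q-q.mean(0))@e
        mid=q.mean(0)+e*(s.max()+s.min())/2
        print(n,k,'mid',mid.round(4),'len',round(np.ptp(s),4),'rect',round(cx),round(cy),round(a),round(bb),'axis deg',round(np.degrees(np.arctan2(e[1],e[0])),1),'z50/90',np.percentile(P[m,2],[50,90]).round(4),'n',m.sum())
def trays(n,im,d,c):
    uv,P=grid(d,c)
    for k,p in TR.items():
        Z=toplane(c,uv,.01); m=(np.hypot(*(Z[:,:2]-p).T)<.125)&(d.ravel()>0)
        r,g,b=im.reshape(-1,3).astype(int).T
        col={'y':(r-b>90)&(g-b>90),'g':(g-r>50)&(g-b>30),'w':(r>120)&(b>110)}[k[0]]
        m=m&col; lab=cv2.connectedComponents(m.reshape(384,512).astype(np.uint8))[1].ravel(); b=np.argmax(np.bincount(lab)[1:])+1; m=lab==b
        z=P[m,2]; q=P[m][:,:2]; q=q[(z>-.005)&(z<.035)]
        (cx,cy),(a,bb),an=cv2.minAreaRect(q.astype(np.float32)*1000)
        print(n,k,round(cx,1),round(cy,1),'size',round(a,1),round(bb,1),'an',round(an,1),'z5/50/95',np.percentile(z,[5,50,98]).round(4),m.sum())
if __name__=='__main__':
    for n in('top','side'):
        a=np.load(n+'0.npz'); c=cam(n); objs(n,a['im'],a['d'],c); trays(n,a['im'],a['d'],c)
E
python3 seg.py
```

```text
top red_pen mid [0.4293 0.1397] len 0.1368 rect 430 140 137 11 axis deg 77.6 z50/90 [0.0073 0.0104] n 218
top blue_pen mid [0.3598 0.2566] len 0.1333 rect 359 257 133 10 axis deg 83.5 z50/90 [0.008 0.011] n 198
top forceps mid [ 0.4496 -0.0338] len 0.0355 rect 450 -34 7 35 axis deg 107.4 z50/90 [0.0014 0.009 ] n 32
top red_tube mid [ 0.4226 -0.1422] len 0.1092 rect 423 -142 24 109 axis deg 105.0 z50/90 [0.0154 0.0192] n 293
top blue_tube mid [ 0.3645 -0.2706] len 0.1226 rect 364 -271 18 123 axis deg 89.0 z50/90 [0.014  0.0175] n 296
top yellow_tray 623.7 -11.5 size 185.6 143.4 an 80.1 z5/50/95 [0.0005 0.0037 0.0249] 3627
top green_tray 565.9 -312.7 size 191.2 145.4 an 86.1 z5/50/95 [0.0006 0.0036 0.0247] 3526
top white_tray 570.1 340.1 size 190.8 146.0 an 82.0 z5/50/95 [0.0008 0.0039 0.0252] 3683
side red_pen mid [0.4299 0.1381] len 0.1389 rect 430 138 139 17 axis deg 77.5 z50/90 [0.0042 0.0091] n 291
side blue_pen mid [0.3605 0.2565] len 0.1373 rect 361 256 137 16 axis deg 83.5 z50/90 [0.007  0.0108] n 290
side forceps mid [0.4483 0.0052] len 0.1165 rect 448 5 20 116 axis deg 97.5 z50/90 [0.0009 0.0073] n 180
side red_tube mid [ 0.4257 -0.1474] len 0.1202 rect 424 -148 28 120 axis deg 106.2 z50/90 [0.0128 0.0179] n 240
side blue_tube mid [ 0.3651 -0.2729] len 0.1312 rect 365 -273 131 24 axis deg 89.4 z50/90 [0.011  0.0163] n 240
side yellow_tray 630.0 -20.0 size 194.5 164.2 an 80.1 z5/50/95 [-0.      0.0034  0.0249] 1975
side green_tray 570.9 -317.9 size 207.7 161.7 an 86.2 z5/50/95 [0.0001 0.0037 0.025 ] 1525
side white_tray 575.2 331.5 size 188.5 160.2 an 82.2 z5/50/95 [0.0007 0.0046 0.0254] 3466
```

```bash
cat > chain.py <<'E'
from h import *
def chain(wps,start=None):
    """wps: (x,y,z,yaw deg). prints the move from one to the next in tool axes (tool pointing down)"""
    if start is None:
        st=arm.get_state(); start=(*st['eef_pos'],np.degrees(st['ee_rot'][2]))
    p=start
    for q in wps:
        R0=R.from_euler('xyz',[180,0,p[3]],degrees=True); d=R0.inv().apply(np.array(q[:3])-p[:3])*100
        rz=-((q[3]-p[3]+180)%360-180)
        print(np.round(q,3),'-> translation',d.round(2),'rotz',round(rz,1),'rows>=',int(np.ceil(max(np.linalg.norm(d)/4.17,abs(rz)/7.16)))); p=q
E
python3 - <<'E'
from chain import *
print(arm.get_state()['eef_pos'])
chain([(.43,-.4,.2,-130),(.43,-.1,.2,-102.4),(.4295,.139,.12,-102.4),(.4295,.139,.016,-102.4),(.4295,.139,.12,-102.4),(.6466,-.0123,.12,-99.9),(.6466,-.0123,.022,-99.9)])
# forceps, top
import seg
a=np.load('top0.npz'); c=cam('top'); seg.objs('top',a['im'],a['d'],c,{'forceps':(.446,.012)},thr=40); seg.objs('top',a['im'],a['d'],c,{'forceps':(.446,.012)},thr=24)
E
```

```text
[ 0.21535167 -0.63968361  0.24058714]
[   0.43   -0.4     0.2  -130.  ] -> translation [-27.99  15.87   4.06] rotz -31.4 rows>= 8
[ 4.300e-01 -1.000e-01  2.000e-01 -1.024e+02] -> translation [-22.98  19.28   0.  ] rotz -27.6 rows>= 8
[   0.43     0.139    0.12  -102.4  ] -> translation [-23.33   5.18   8.  ] rotz -0.0 rows>= 7
[ 4.300e-01  1.390e-01  1.600e-02 -1.024e+02] -> translation [ 0.  -0.  10.4] rotz -0.0 rows>= 3
[   0.43     0.139    0.12  -102.4  ] -> translation [  0.    0.  -10.4] rotz -0.0 rows>= 3
[ 6.47e-01 -1.20e-02  1.20e-01 -9.99e+01] -> translation [ 10.12 -24.45  -0.  ] rotz -2.5 rows>= 7
[ 6.47e-01 -1.20e-02  2.20e-02 -9.99e+01] -> translation [ 0.  -0.   9.8] rotz -0.0 rows>= 3
top forceps mid [0.4474 0.0054] len 0.1181 rect 448 5 17 118 axis deg 97.3 z50/90 [0.0001 0.0078] n 163
top forceps mid [ 5.076e-01 -2.000e-04] len 0.1258 rect 508 0 126 42 axis deg 78.8 z50/90 [-0.0006  0.0016] n 529
```

Call:
move_arm([
  {"translation": [-28, 15.9, 4], "rot": [0, 0, -31.4], "hand": 0},
  {"translation": [-28, 15.9, 4], "rot": [0, 0, -31.4], "hand": 0.4},
  {"translation": [-28, 15.9, 4], "rot": [0, 0, -31.4], "hand": 0.4},
  {"translation": [-28, 15.9, 4], "rot": [0, 0, -31.4], "hand": 0.4},
  {"translation": [-28, 15.9, 4], "rot": [0, 0, -31.4], "hand": 0.4},
  {"translation": [-28, 15.9, 4], "rot": [0, 0, -31.4], "hand": 0.4},
  {"translation": [-28, 15.9, 4], "rot": [0, 0, -31.4], "hand": 0.4},
  {"translation": [-28, 15.9, 4], "rot": [0, 0, -31.4], "hand": 0.4},
])

```text
t: 1.67
eef_pos: [0.4316, -0.3974, 0.2005]
ee_rot: [-3.141, 0.0, -2.268]
force: [0.7, -0.9, -0.2]
width: 0.0535
gripper_force: 0.0
```

Call:
move_arm([
  {"translation": [-23, 19.3, 0], "rot": [0, 0, -27.6], "hand": 0.4},
  {"translation": [-23, 19.3, 0], "rot": [0, 0, -27.6], "hand": 0.4},
  {"translation": [-23, 19.3, 0], "rot": [0, 0, -27.6], "hand": 0.4},
  {"translation": [-23, 19.3, 0], "rot": [0, 0, -27.6], "hand": 0.4},
  {"translation": [-23, 19.3, 0], "rot": [0, 0, -27.6], "hand": 0.4},
  {"translation": [-23, 19.3, 0], "rot": [0, 0, -27.6], "hand": 0.4},
  {"translation": [-23, 19.3, 0], "rot": [0, 0, -27.6], "hand": 0.4},
  {"translation": [-23, 19.3, 0], "rot": [0, 0, -27.6], "hand": 0.4},
])

```text
t: 2.33
eef_pos: [0.43, -0.0952, 0.2012]
ee_rot: [-3.14, 0.001, -1.783]
force: [-0.9, 0.3, -0.5]
width: 0.0529
gripper_force: 0.0
```

Call:
move_arm([
  {"translation": [-23.3, 5.2, 4], "rot": [0, 0, 0], "hand": 0.4},
  {"translation": [-23.3, 5.2, 4], "rot": [0, 0, 0], "hand": 0.4},
  {"translation": [-23.3, 5.2, 4], "rot": [0, 0, 0], "hand": 0.4},
  {"translation": [-23.3, 5.2, 4], "rot": [0, 0, 0], "hand": 0.4},
  {"translation": [-23.3, 5.2, 4], "rot": [0, 0, 0], "hand": 0.4},
  {"translation": [-23.3, 5.2, 4], "rot": [0, 0, 0], "hand": 0.4},
  {"translation": [-23.3, 5.2, 4], "rot": [0, 0, 0], "hand": 0.4},
  {"translation": [-23.3, 5.2, 4], "rot": [0, 0, 0], "hand": 0.4},
])

```text
t: 3.0
eef_pos: [0.429, 0.1408, 0.1603]
ee_rot: [3.141, -0.001, -1.784]
force: [-1.1, -0.2, 0.4]
width: 0.0527
gripper_force: 0.0
```

```bash
cat > look.py <<'E'
import sys; from chain import *; import seg
def look(k,p,thr=70,save=None):
    st=arm.get_state(); c=cam('wrist',st); im,d=arm.grab_frame('wrist'); print('tcp',np.round(st['eef_pos'],4),np.degrees(st['ee_rot']).round(1))
    seg.objs('wrist',im,d,c,{k:p},thr)
    for r in arm.pinpoint(k,'wrist')[:2]: print(round(r['p'],2),w(c,r['point']).round(4))
    if save: cv2.imwrite(f'pics/{save}.png',im[:,:,::-1])
E
python3 - <<'E'
from look import *
look('red_pen',(.4297,.139),save='w1')
chain([(.4295,.139,.016,-102.4)])
E
```

```text
tcp [0.429  0.1408 0.1603] [ 180.    -0.  -102.2]
wrist red_pen mid [0.4308 0.1373] len 0.1363 rect 430 137 136 10 axis deg 77.4 z50/90 [0.0069 0.0087] n 1017
0.88 [ 0.4323  0.1351 -0.    ]
[ 4.300e-01  1.390e-01  1.600e-02 -1.024e+02] -> translation [-1.000e-02 -5.000e-02  1.446e+01] rotz 0.0 rows>= 4
```

Call:
move_arm([
  {"translation": [0.2, -0.2, 4], "rot": [0, 0, 0], "hand": 0.4},
  {"translation": [0.2, -0.2, 8], "rot": [0, 0, 0], "hand": 0.4},
  {"translation": [0.2, -0.2, 11], "rot": [0, 0, 0], "hand": 0.4},
  {"translation": [0.2, -0.2, 13], "rot": [0, 0, 0], "hand": 0.4},
  {"translation": [0.2, -0.2, 14.3], "rot": [0, 0, 0], "hand": 0.4},
  {"translation": [0.2, -0.2, 14.3], "rot": [0, 0, 0], "hand": 0.4},
  {"translation": [0.2, -0.2, 14.3], "rot": [0, 0, 0], "hand": 0.7},
  {"translation": [0.2, -0.2, 14.3], "rot": [0, 0, 0], "hand": 1},
], squeeze=15)

```text
t: 3.77
eef_pos: [0.4313, 0.1366, 0.0185]
ee_rot: [-3.141, 0.001, -1.788]
force: [-0.8, 0.1, 0.9]
width: 0.0442
gripper_force: 0.0
```

Call:
move_arm([
  {"translation": [0, 0, 0], "rot": [0, 0, 0], "hand": 1},
  {"translation": [0, 0, 0], "rot": [0, 0, 0], "hand": 1},
  {"translation": [0, 0, 0], "rot": [0, 0, 0], "hand": 1},
  {"translation": [0, 0, 0], "rot": [0, 0, 0], "hand": 1},
  {"translation": [0, 0, 0], "rot": [0, 0, 0], "hand": 1},
  {"translation": [0, 0, 0], "rot": [0, 0, 0], "hand": 1},
  {"translation": [0, 0, 0], "rot": [0, 0, 0], "hand": 1},
])

```text
t: 4.35
eef_pos: [0.4308, 0.1371, 0.0178]
ee_rot: [-3.141, 0.0, -1.787]
force: [-1.8, -0.0, 6.6]
width: 0.0099
gripper_force: 15.0
```

Call:
move_arm([
  {"translation": [0, 0, -2], "rot": [0, 0, 0], "hand": 1},
  {"translation": [0, 0, -5], "rot": [0, 0, 0], "hand": 1},
  {"translation": [0, 0, -8], "rot": [0, 0, 0], "hand": 1},
  {"translation": [0, 0, -10.4], "rot": [0, 0, 0], "hand": 1},
  {"translation": [0, 0, -10.4], "rot": [0, 0, 0], "hand": 1},
  {"translation": [0, 0, -10.4], "rot": [0, 0, 0], "hand": 1},
])

```text
t: 4.85
eef_pos: [0.4312, 0.1376, 0.1227]
ee_rot: [-3.14, 0.003, -1.787]
force: [0.9, 0.0, -0.8]
width: 0.0099
gripper_force: 15.0
```

Run:
```python
from look import *
st=arm.get_state(); print(st['width'],st['gripper_force'])
im,d=arm.grab_frame('wrist'); cv2.imwrite('pics/w2.png',im[:,:,::-1])
chain([(.6466,-.0123,.12,-99.9),(.6466,-.0123,.022,-99.9)])
```

```text
0.00992169707531869 14.999844431877136
[ 6.47e-01 -1.20e-02  1.20e-01 -9.99e+01] -> translation [  9.94 -24.31   0.15] rotz -2.5 rows>= 7
[ 6.47e-01 -1.20e-02  2.20e-02 -9.99e+01] -> translation [ 0.  -0.   9.8] rotz -0.0 rows>= 3
```

View pics/w2.png

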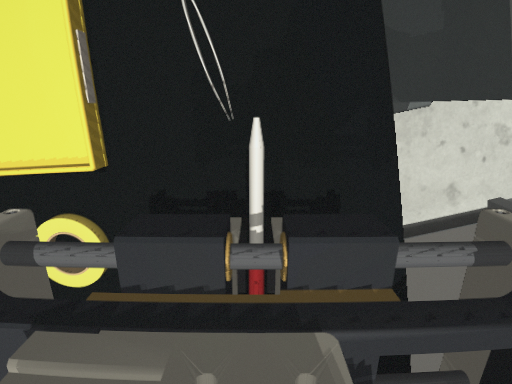

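The wrist picture shows the red pen held straight between the pads (column 257, rows 118–295). Its width reading of 9.9 mm fits.

Call:
move_arm([
  {"translation": [9.9, -24.3, 0.1], "rot": [0, 0, -2.5], "hand": 1},
  {"translation": [9.9, -24.3, 0.1], "rot": [0, 0, -2.5], "hand": 1},
  {"translation": [9.9, -24.3, 0.1], "rot": [0, 0, -2.5], "hand": 1},
  {"translation": [9.9, -24.3, 0.1], "rot": [0, 0, -2.5], "hand": 1},
  {"translation": [9.9, -24.3, 0.1], "rot": [0, 0, -2.5], "hand": 1},
  {"translation": [9.9, -24.3, 0.1], "rot": [0, 0, -2.5], "hand": 1},
  {"translation": [9.9, -24.3, 0.1], "rot": [0, 0, -2.5], "hand": 1},
  {"translation": [9.9, -24.3, 0.1], "rot": [0, 0, -2.5], "hand": 1},
])

```text
t: 5.57
eef_pos: [0.648, -0.0144, 0.1171]
ee_rot: [3.138, -0.002, -1.747]
force: [-0.2, 1.3, -1.6]
width: 0.0103
gripper_force: 15.0
```

Call:
move_arm([
  {"translation": [0, 0, 0], "rot": [0, 0, 0], "hand": 1},
  {"translation": [0, 0, 0], "rot": [0, 0, 0], "hand": 1},
])

```text
t: 5.73
eef_pos: [0.6454, -0.0118, 0.1189]
ee_rot: [3.139, -0.001, -1.744]
force: [0.2, -0.9, -0.0]
width: 0.0104
gripper_force: 15.0
```

Run:
```python
from look import *
st=arm.get_state(); c=cam('wrist',st); im,d=arm.grab_frame('wrist'); cv2.imwrite('pics/w3.png',im[:,:,::-1]); np.savez('w3.npz',im=im,d=d)
for r in arm.pinpoint('yellow_tray','wrist')[:2]: print(round(r['p'],2),w(c,r['point']).round(4))
uv,P=seg.grid(d,c); m=(im.reshape(-1,3)[:,2]<90)&(im.reshape(-1,3)[:,0]>150)&(P[:,2]>.018)&(P[:,2]<.03)
print(np.median(P[m],0),m.sum())
chain([(.6466,-.0123,.0225,-99.9)])
```

```text
0.9 [ 0.6203 -0.0151  0.0017]
[ 0.60598194 -0.078506    0.02244953] 1660
[ 6.47e-01 -1.20e-02  2.20e-02 -9.99e+01] -> translation [ 0.09 -0.11  9.76] rotz 0.1 rows>= 3
```

View pics/w3.png

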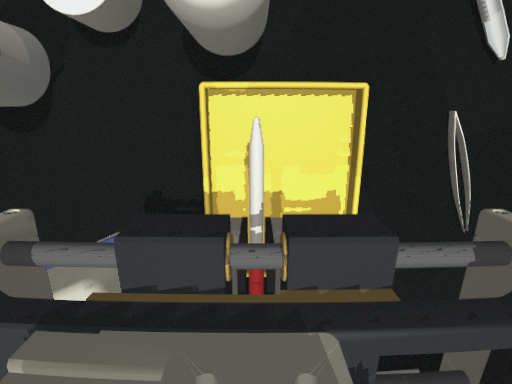

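The picture shows the pen over the yellow tray (columns 200–368), parallel to its long walls and clear of the end wall at row 85. Lowering next.

Call:
move_arm([
  {"translation": [0, 0, 3], "rot": [0, 0, 0], "hand": 1},
  {"translation": [0, 0, 6], "rot": [0, 0, 0], "hand": 1},
  {"translation": [0, 0, 8.2], "rot": [0, 0, 0], "hand": 1},
  {"translation": [0, 0, 9], "rot": [0, 0, 0], "hand": 1},
  {"translation": [0, 0, 9.7], "rot": [0, 0, 0], "hand": 1},
  {"translation": [0, 0, 9.7], "rot": [0, 0, 0], "hand": 1},
  {"translation": [0, 0, 9.7], "rot": [0, 0, 0], "hand": 1},
])

```text
t: 6.42
eef_pos: [0.6474, -0.0114, 0.0247]
ee_rot: [-3.14, 0.0, -1.743]
force: [-0.2, -0.3, -0.7]
width: 0.0096
gripper_force: 15.0
```

Call:
move_arm([
  {"translation": [0, 0, 0], "rot": [0, 0, 0], "hand": 0.85},
  {"translation": [0, 0, 0], "rot": [0, 0, 0], "hand": 0.8},
  {"translation": [0, 0, 0], "rot": [0, 0, 0], "hand": 0.75},
  {"translation": [0, 0, 0], "rot": [0, 0, 0], "hand": 0.75},
  {"translation": [0, 0, 0], "rot": [0, 0, 0], "hand": 0.75},
])

```text
t: 6.83
eef_pos: [0.647, -0.0119, 0.0241]
ee_rot: [-3.141, 0.0, -1.744]
force: [-0.4, 0.1, -0.4]
width: 0.0216
gripper_force: 0.0
```

Call:
move_arm([
  {"translation": [0, 0, -2], "rot": [0, 0, 0], "hand": 0.75},
  {"translation": [0, 0, -5], "rot": [0, 0, 0], "hand": 0.75},
  {"translation": [0, 0, -9], "rot": [0, 0, 0], "hand": 0.6},
  {"translation": [0, 0, -13], "rot": [0, 0, 0], "hand": 0.4},
  {"translation": [0, 0, -13], "rot": [0, 0, 0], "hand": 0.4},
])

```text
t: 7.25
eef_pos: [0.6513, -0.0117, 0.163]
ee_rot: [-3.129, 0.003, -1.742]
force: [1.6, 0.0, 1.5]
width: 0.0361
gripper_force: 0.0
```

Run:
```python
from look import *
look('red_pen',(.6466,-.0123),save='w4')
chain([(.48,.13,.16,-98),(.36,.2565,.16,-96.5),(.36,.2565,.0175,-96.5)])
```

```text
tcp [ 0.6513 -0.0117  0.163 ] [-179.3    0.2  -99.8]Traceback (most recent call last):
  File "<stdin>", line 2, in <module>
  File "look.py", line 4, in look
    seg.objs('wrist',im,d,c,{k:p},thr)
    ~~~~~~~~^^^^^^^^^^^^^^^^^^^^^^^^^^
  File "seg.py", line 12, in objs
    ids=[i for i in range(1,lab.max()+1)]; b=max(ids,key=lambda i:(lab==i).sum()); m=lab==b
                                             ~~~^^^^^^^^^^^^^^^^^^^^^^^^^^^^^^^^^
ValueError: max() iterable argument is empty
```

```bash
sed -i 's/def look(k,p,thr=70,save=None):/def look(k,p,thr=70,save=None):\n  try:/; ' look.py
python3 - <<'E'
s=open('look.py').read().split('\n')
i=[j for j,l in enumerate(s) if l.strip()=='try:'][0]
s=s[:i]+s[i+1:]; s=[('    try: '+l.strip()+'\n    except ValueError: print("no seg")') if 'seg.objs' in l else l for l in s]
open('look.py','w').write('\n'.join(s))
E
python3 - <<'E'
from look import *
chain([(.5,.12,.15,-98),(.36,.2565,.15,-96.5)],start=(.647,-.012,.154,-99.9))
E
```

```text
[  0.5    0.12   0.15 -98.  ] -> translation [-10.48  16.75   0.4 ] rotz -1.9 rows>= 5
[  0.36    0.256   0.15  -96.5  ] -> translation [-11.57  15.76   0.  ] rotz -1.5 rows>= 5
```

Call:
move_arm([
  {"translation": [-10.5, 16.8, 0.4], "rot": [0, 0, -1.9], "hand": 0.4},
  {"translation": [-10.5, 16.8, 0.4], "rot": [0, 0, -1.9], "hand": 0.4},
  {"translation": [-10.5, 16.8, 0.4], "rot": [0, 0, -1.9], "hand": 0.4},
  {"translation": [-10.5, 16.8, 0.4], "rot": [0, 0, -1.9], "hand": 0.4},
  {"translation": [-10.5, 16.8, 0.4], "rot": [0, 0, -1.9], "hand": 0.4},
])

```text
t: 7.72
eef_pos: [0.4968, 0.1212, 0.1491]
ee_rot: [3.141, -0.0, -1.711]
force: [0.9, 1.1, 0.7]
width: 0.0526
gripper_force: 0.0
```

Call:
move_arm([
  {"translation": [-11.6, 15.8, 0], "rot": [0, 0, -1.5], "hand": 0.4},
  {"translation": [-11.6, 15.8, 0], "rot": [0, 0, -1.5], "hand": 0.4},
  {"translation": [-11.6, 15.8, 0], "rot": [0, 0, -1.5], "hand": 0.4},
  {"translation": [-11.6, 15.8, 0], "rot": [0, 0, -1.5], "hand": 0.4},
  {"translation": [-11.6, 15.8, 0], "rot": [0, 0, -1.5], "hand": 0.4},
  {"translation": [-11.6, 15.8, 0], "rot": [0, 0, -1.5], "hand": 0.4},
  {"translation": [-11.6, 15.8, 0], "rot": [0, 0, -1.5], "hand": 0.4},
])

```text
t: 8.3
eef_pos: [0.3578, 0.2582, 0.1496]
ee_rot: [3.142, 0.0, -1.68]
force: [0.1, -0.3, 0.4]
width: 0.0521
gripper_force: 0.0
```

Run:
```python
from look import *
look('blue_pen',(.36,.2565),save='w5')
chain([(.36,.2565,.018,-96.5)])
im,d=arm.grab_frame('top'); cv2.imwrite('pics/t5.png',cv2.resize(im[90:290,90:430,::-1],None,fx=2.3,fy=2.3))
```

```text
tcp [0.3578 0.2582 0.1496] [180.    0.  -96.3]
wrist blue_pen mid [0.2876 0.2624] len 0.1151 rect 288 263 115 26 axis deg 85.4 z50/90 [-0.801  -0.7963] n 1329
0.8 [0.3631 0.2501 0.0027]
[ 3.60e-01  2.56e-01  1.80e-02 -9.65e+01] -> translation [ 0.04 -0.11 13.14] rotz 0.0 rows>= 4
```

View pics/t5.png

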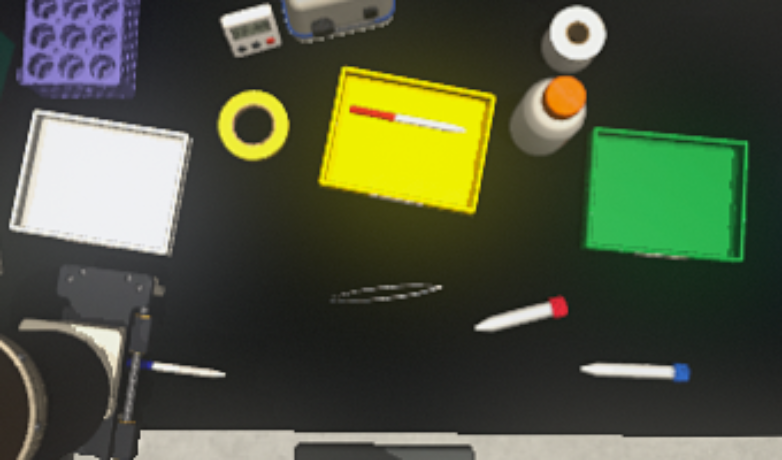

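The crop shows the red pen flat in the yellow tray at (350,110)–(465,130), near the far wall. The bottle hasn't moved, and the gripper is over the blue pen.

Call:
move_arm([
  {"translation": [0.1, -0.2, 4], "rot": [0, 0, 0], "hand": 0.4},
  {"translation": [0.1, -0.2, 8], "rot": [0, 0, 0], "hand": 0.4},
  {"translation": [0.1, -0.2, 11], "rot": [0, 0, 0], "hand": 0.4},
  {"translation": [0.1, -0.2, 12.5], "rot": [0, 0, 0], "hand": 0.4},
  {"translation": [0.1, -0.2, 13.1], "rot": [0, 0, 0], "hand": 0.4},
  {"translation": [0.1, -0.2, 13.1], "rot": [0, 0, 0], "hand": 0.4},
  {"translation": [0.1, -0.2, 13.1], "rot": [0, 0, 0], "hand": 0.7},
  {"translation": [0.1, -0.2, 13.1], "rot": [0, 0, 0], "hand": 1},
], squeeze=15)

```text
t: 9.12
eef_pos: [0.3617, 0.2566, 0.0196]
ee_rot: [-3.141, 0.002, -1.685]
force: [-0.9, 0.4, 0.8]
width: 0.0439
gripper_force: 0.0
```

Call:
move_arm([
  {"translation": [0, 0, 0], "rot": [0, 0, 0], "hand": 1},
  {"translation": [0, 0, 0], "rot": [0, 0, 0], "hand": 1},
  {"translation": [0, 0, 0], "rot": [0, 0, 0], "hand": 1},
  {"translation": [0, 0, 0], "rot": [0, 0, 0], "hand": 1},
  {"translation": [0, 0, 0], "rot": [0, 0, 0], "hand": 1},
  {"translation": [0, 0, 0], "rot": [0, 0, 0], "hand": 1},
  {"translation": [0, 0, 0], "rot": [0, 0, 0], "hand": 1},
])

```text
t: 9.7
eef_pos: [0.3609, 0.2562, 0.0188]
ee_rot: [-3.141, 0.0, -1.684]
force: [-1.8, 0.2, 5.7]
width: 0.0096
gripper_force: 15.0
```

Call:
move_arm([
  {"translation": [0, 0, -2], "rot": [0, 0, 0], "hand": 1},
  {"translation": [0, 0, -5], "rot": [0, 0, 0], "hand": 1},
  {"translation": [0, 0, -8], "rot": [0, 0, 0], "hand": 1},
  {"translation": [0, 0, -10.4], "rot": [0, 0, 0], "hand": 1},
  {"translation": [0, 0, -10.4], "rot": [0, 0, 0], "hand": 1},
  {"translation": [0, 0, -10.4], "rot": [0, 0, 0], "hand": 1},
])

```text
t: 10.2
eef_pos: [0.3612, 0.2568, 0.1237]
ee_rot: [-3.14, 0.003, -1.684]
force: [0.0, -0.6, -1.4]
width: 0.0099
gripper_force: 15.0
```

Run:
```python
from look import *
look('blue_pen',(.36,.2565))
chain([(.597,-.005,.12,-99.9)])
```

```text
tcp [0.3612 0.2568 0.1237] [-179.9    0.2  -96.5]
wrist blue_pen mid [0.3617 0.2538] len 0.1254 rect 362 254 125 14 axis deg 83.6 z50/90 [0.1114 0.1127] n 1806
0.58 [0.3637 0.2511 0.1066]
[ 5.97e-01 -5.00e-03  1.20e-01 -9.99e+01] -> translation [ 23.2  -26.46   0.19] rotz 3.4 rows>= 9
```

Call:
move_arm([
  {"translation": [23.2, -26.5, 0.2], "rot": [0, 0, 3.4], "hand": 1},
  {"translation": [23.2, -26.5, 0.2], "rot": [0, 0, 3.4], "hand": 1},
  {"translation": [23.2, -26.5, 0.2], "rot": [0, 0, 3.4], "hand": 1},
  {"translation": [23.2, -26.5, 0.2], "rot": [0, 0, 3.4], "hand": 1},
  {"translation": [23.2, -26.5, 0.2], "rot": [0, 0, 3.4], "hand": 1},
  {"translation": [23.2, -26.5, 0.2], "rot": [0, 0, 3.4], "hand": 1},
  {"translation": [23.2, -26.5, 0.2], "rot": [0, 0, 3.4], "hand": 1},
  {"translation": [23.2, -26.5, 0.2], "rot": [0, 0, 3.4], "hand": 1},
])

```text
t: 10.97
eef_pos: [0.5854, 0.0073, 0.1185]
ee_rot: [3.139, -0.001, -1.744]
force: [1.1, 0.8, -0.7]
width: 0.0099
gripper_force: 15.0
```

Run:
```python
from look import *
chain([(.597,-.005,.12,-99.9)])
```

```text
[ 5.97e-01 -5.00e-03  1.20e-01 -9.99e+01] -> translation [ 1.02 -1.35 -0.15] rotz -0.0 rows>= 1
```

Call:
move_arm([
  {"translation": [1, -1.4, 0], "rot": [0, 0, 0], "hand": 1},
  {"translation": [1, -1.4, 0], "rot": [0, 0, 0], "hand": 1},
  {"translation": [1, -1.4, 0], "rot": [0, 0, 0], "hand": 1},
])

```text
t: 11.22
eef_pos: [0.5966, -0.0041, 0.1181]
ee_rot: [3.138, -0.002, -1.746]
force: [0.1, 0.5, -0.3]
width: 0.0098
gripper_force: 15.0
```

Run:
```python
from look import *
chain([(.597,-.005,.0235,-99.9)])
```

```text
[ 5.97e-01 -5.00e-03  2.40e-02 -9.99e+01] -> translation [ 0.08 -0.06  9.46] rotz -0.1 rows>= 3
```

Call:
move_arm([
  {"translation": [0, 0, 3], "rot": [0, 0, 0], "hand": 1},
  {"translation": [0, 0, 6], "rot": [0, 0, 0], "hand": 1},
  {"translation": [0, 0, 8.2], "rot": [0, 0, 0], "hand": 1},
  {"translation": [0, 0, 9], "rot": [0, 0, 0], "hand": 1},
  {"translation": [0, 0, 9.4], "rot": [0, 0, 0], "hand": 1},
  {"translation": [0, 0, 9.4], "rot": [0, 0, 0], "hand": 1},
  {"translation": [0, 0, 9.4], "rot": [0, 0, 0], "hand": 1},
])

```text
t: 11.8
eef_pos: [0.5978, -0.0022, 0.0276]
ee_rot: [-3.14, 0.0, -1.742]
force: [0.6, 0.1, -0.5]
width: 0.0096
gripper_force: 15.0
```

Call:
move_arm([
  {"translation": [0, 0, 0], "rot": [0, 0, 0], "hand": 0.85},
  {"translation": [0, 0, 0], "rot": [0, 0, 0], "hand": 0.8},
  {"translation": [0, 0, 0], "rot": [0, 0, 0], "hand": 0.75},
  {"translation": [0, 0, 0], "rot": [0, 0, 0], "hand": 0.75},
  {"translation": [0, 0, 0], "rot": [0, 0, 0], "hand": 0.75},
])

```text
t: 12.22
eef_pos: [0.5975, -0.0027, 0.0272]
ee_rot: [-3.141, 0.0, -1.743]
force: [0.3, -0.4, 0.2]
width: 0.0216
gripper_force: 0.0
```

Call:
move_arm([
  {"translation": [0, 0, -2], "rot": [0, 0, 0], "hand": 0.75},
  {"translation": [0, 0, -5], "rot": [0, 0, 0], "hand": 0.75},
  {"translation": [0, 0, -9], "rot": [0, 0, 0], "hand": 0.6},
  {"translation": [0, 0, -13], "rot": [0, 0, 0], "hand": 0.4},
  {"translation": [0, 0, -13], "rot": [0, 0, 0], "hand": 0.4},
  {"translation": [0, 0, -13], "rot": [0, 0, 0], "hand": 0.4},
])

```text
t: 12.72
eef_pos: [0.5989, -0.0024, 0.16]
ee_rot: [-3.136, 0.003, -1.743]
force: [-0.3, 0.2, -0.9]
width: 0.0432
gripper_force: 0.0
```

Run:
```python
from look import *
chain([(.424,-.144,.15,-75)])
```

```text
[  0.424  -0.144   0.15  -75.   ] -> translation [16.95 14.8   1.  ] rotz -24.9 rows>= 6
```

Call:
move_arm([
  {"translation": [17, 14.8, 0.8], "rot": [0, 0, -24.9], "hand": 0.4},
  {"translation": [17, 14.8, 0.8], "rot": [0, 0, -24.9], "hand": 0.4},
  {"translation": [17, 14.8, 0.8], "rot": [0, 0, -24.9], "hand": 0.4},
  {"translation": [17, 14.8, 0.8], "rot": [0, 0, -24.9], "hand": 0.4},
  {"translation": [17, 14.8, 0.8], "rot": [0, 0, -24.9], "hand": 0.4},
  {"translation": [17, 14.8, 0.8], "rot": [0, 0, -24.9], "hand": 0.4},
  {"translation": [17, 14.8, 0.8], "rot": [0, 0, -24.9], "hand": 0.4},
  {"translation": [17, 14.8, 0.8], "rot": [0, 0, -24.9], "hand": 0.4},
])

```text
t: 13.38
eef_pos: [0.4214, -0.1454, 0.1485]
ee_rot: [3.141, 0.0, -1.311]
force: [0.4, 0.3, -0.1]
width: 0.0527
gripper_force: 0.0
```

Run:
```python
from look import *
look('red_tube',(.423,-.144),save='w6')
chain([(.424,-.144,.018,-75)])
im,d=arm.grab_frame('top'); cv2.imwrite('pics/t6.png',cv2.resize(im[90:290,90:430,::-1],None,fx=2.3,fy=2.3))
```

```text
tcp [ 0.4214 -0.1454  0.1485] [180.    0.  -75.1]
wrist red_tube mid [ 0.4242 -0.1411] len 0.1071 rect 424 -141 23 107 axis deg 105.2 z50/90 [0.0148 0.0185] n 1706
0.78 [ 0.4255 -0.1433  0.0103]
[ 4.24e-01 -1.44e-01  1.80e-02 -7.50e+01] -> translation [-0.03 -0.13 13.06] rotz 0.0 rows>= 4
```

View pics/t6.png

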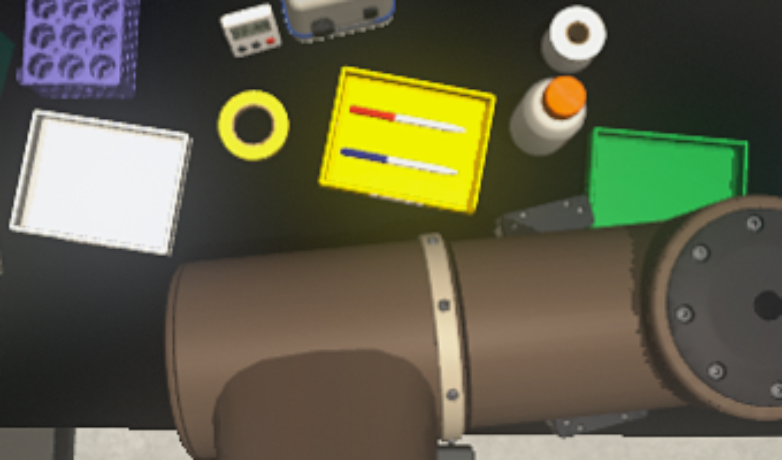

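View pics/w6.png

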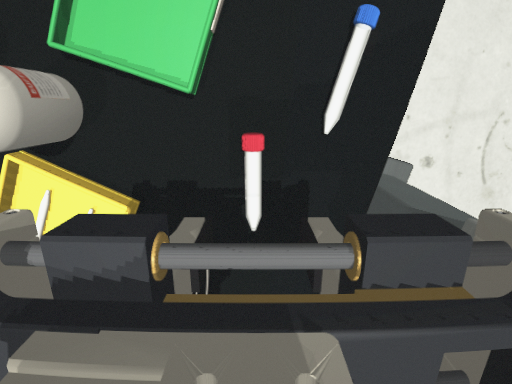

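The top crop shows both pens flat and side by side in the yellow tray, red at (350,110)–(465,130) and blue at (341,154)–(456,172). The wrist view has the red tube centred between the jaws (column 253, rows 135–230).

Call:
move_arm([
  {"translation": [-0.1, -0.3, 4], "rot": [0, 0, 0], "hand": 0.4},
  {"translation": [-0.1, -0.3, 8], "rot": [0, 0, 0], "hand": 0.4},
  {"translation": [-0.1, -0.3, 11], "rot": [0, 0, 0], "hand": 0.4},
  {"translation": [-0.1, -0.3, 12.4], "rot": [0, 0, 0], "hand": 0.4},
  {"translation": [-0.1, -0.3, 13], "rot": [0, 0, 0], "hand": 0.4},
  {"translation": [-0.1, -0.3, 13], "rot": [0, 0, 0], "hand": 0.4},
  {"translation": [-0.1, -0.3, 13], "rot": [0, 0, 0], "hand": 0.7},
  {"translation": [-0.1, -0.3, 13], "rot": [0, 0, 0], "hand": 1},
], squeeze=15)

```text
t: 14.2
eef_pos: [0.4261, -0.1428, 0.0196]
ee_rot: [-3.14, -0.0, -1.308]
force: [0.4, -0.1, 0.1]
width: 0.0442
gripper_force: 0.0
```

Call:
move_arm([
  {"translation": [0, 0, 0], "rot": [0, 0, 0], "hand": 1},
  {"translation": [0, 0, 0], "rot": [0, 0, 0], "hand": 1},
  {"translation": [0, 0, 0], "rot": [0, 0, 0], "hand": 1},
  {"translation": [0, 0, 0], "rot": [0, 0, 0], "hand": 1},
  {"translation": [0, 0, 0], "rot": [0, 0, 0], "hand": 1},
  {"translation": [0, 0, 0], "rot": [0, 0, 0], "hand": 1},
])

```text
t: 14.7
eef_pos: [0.4252, -0.1431, 0.019]
ee_rot: [-3.141, -0.0, -1.309]
force: [-0.9, 1.4, 3.5]
width: 0.0162
gripper_force: 15.0
```

Call:
move_arm([
  {"translation": [0, 0, -2], "rot": [0, 0, 0], "hand": 1},
  {"translation": [0, 0, -5], "rot": [0, 0, 0], "hand": 1},
  {"translation": [0, 0, -9], "rot": [0, 0, 0], "hand": 1},
  {"translation": [0, 0, -13], "rot": [0, 0, 0], "hand": 1},
  {"translation": [0, 0, -13], "rot": [0, 0, 0], "hand": 1},
  {"translation": [0, 0, -13], "rot": [0, 0, 0], "hand": 1},
])

```text
t: 15.2
eef_pos: [0.4264, -0.1429, 0.1511]
ee_rot: [-3.136, -0.001, -1.309]
force: [0.0, -0.9, -1.7]
width: 0.016
gripper_force: 15.0
```

Run:
```python
from look import *
look('red_tube',(.424,-.143))
chain([(.589,-.31,.15,-93.9)])
```

```text
tcp [ 0.4264 -0.1429  0.1511] [-1.797e+02 -1.000e-01 -7.500e+01]
wrist red_tube mid [ 0.4228 -0.1238] len 0.1067 rect 423 -124 42 107 axis deg 104.9 z50/90 [0.148  0.1511] n 3160
0.56 [ 0.4258 -0.1423  0.1414]
[  0.589  -0.31    0.15  -93.9  ] -> translation [ 20.39 -11.58  -0.16] rotz 18.9 rows>= 6
```

Call:
move_arm([
  {"translation": [20.4, -11.6, 0], "rot": [0, 0, 18.9], "hand": 1},
  {"translation": [20.4, -11.6, 0], "rot": [0, 0, 18.9], "hand": 1},
  {"translation": [20.4, -11.6, 0], "rot": [0, 0, 18.9], "hand": 1},
  {"translation": [20.4, -11.6, 0], "rot": [0, 0, 18.9], "hand": 1},
  {"translation": [20.4, -11.6, 0], "rot": [0, 0, 18.9], "hand": 1},
  {"translation": [20.4, -11.6, 0], "rot": [0, 0, 18.9], "hand": 1},
  {"translation": [20.4, -11.6, 0], "rot": [0, 0, 18.9], "hand": 1},
  {"translation": [20.4, -11.6, 0], "rot": [0, 0, 18.9], "hand": 1},
])

```text
t: 15.97
eef_pos: [0.589, -0.3108, 0.1449]
ee_rot: [3.136, 0.001, -1.641]
force: [-0.8, 1.0, -1.1]
width: 0.0162
gripper_force: 15.0
```

Run:
```python
from look import *
st=arm.get_state(); c=cam('wrist',st); im,d=arm.grab_frame('wrist'); cv2.imwrite('pics/w7.png',im[:,:,::-1])
for r in arm.pinpoint('green_tray','wrist')[:2]: print(round(r['p'],2),w(c,r['point']).round(4))
chain([(.589,-.31,.024,-93.9)])
```

```text
0.68 [ 5.659e-01 -3.091e-01 -1.000e-04]
[ 5.89e-01 -3.10e-01  2.40e-02 -9.39e+01] -> translation [ 0.04 -0.06 12.26] rotz -0.0 rows>= 3
```

View pics/w7.png

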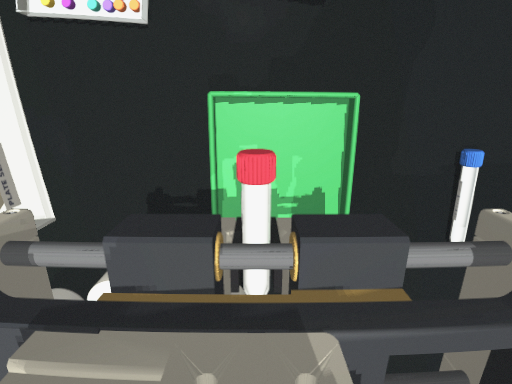

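The red tube is over the green tray (tray columns 210–355), parallel to the walls and inside them.

Call:
move_arm([
  {"translation": [0, 0, 4], "rot": [0, 0, 0], "hand": 1},
  {"translation": [0, 0, 8], "rot": [0, 0, 0], "hand": 1},
  {"translation": [0, 0, 10.5], "rot": [0, 0, 0], "hand": 1},
  {"translation": [0, 0, 11.6], "rot": [0, 0, 0], "hand": 1},
  {"translation": [0, 0, 12.4], "rot": [0, 0, 0], "hand": 1},
  {"translation": [0, 0, 12.4], "rot": [0, 0, 0], "hand": 1},
  {"translation": [0, 0, 12.4], "rot": [0, 0, 0], "hand": 1},
])

```text
t: 16.65
eef_pos: [0.5907, -0.31, 0.0261]
ee_rot: [-3.14, -0.001, -1.638]
force: [0.1, -0.4, 1.3]
width: 0.0159
gripper_force: 15.0
```

Call:
move_arm([
  {"translation": [0, 0, 0.1], "rot": [0, 0, 0], "hand": 1},
  {"translation": [0, 0, 0.2], "rot": [0, 0, 0], "hand": 1},
  {"translation": [0, 0, 0.2], "rot": [0, 0, 0], "hand": 1},
  {"translation": [0, 0, 0.2], "rot": [0, 0, 0], "hand": 0.77},
  {"translation": [0, 0, 0.2], "rot": [0, 0, 0], "hand": 0.74},
  {"translation": [0, 0, 0.2], "rot": [0, 0, 0], "hand": 0.7},
  {"translation": [0, 0, 0.2], "rot": [0, 0, 0], "hand": 0.7},
  {"translation": [0, 0, 0.2], "rot": [0, 0, 0], "hand": 0.7},
])

```text
t: 17.32
eef_pos: [0.5898, -0.3101, 0.0227]
ee_rot: [-3.142, -0.0, -1.639]
force: [0.4, -0.8, 0.3]
width: 0.0264
gripper_force: 0.0
```

Call:
move_arm([
  {"translation": [0, 0, -2], "rot": [0, 0, 0], "hand": 0.7},
  {"translation": [0, 0, -5], "rot": [0, 0, 0], "hand": 0.7},
  {"translation": [0, 0, -9], "rot": [0, 0, 0], "hand": 0.6},
  {"translation": [0, 0, -13], "rot": [0, 0, 0], "hand": 0.4},
  {"translation": [0, 0, -13], "rot": [0, 0, 0], "hand": 0.4},
  {"translation": [0, 0, -13], "rot": [0, 0, 0], "hand": 0.4},
])

```text
t: 17.82
eef_pos: [0.5915, -0.3105, 0.1562]
ee_rot: [-3.135, -0.001, -1.638]
force: [-0.4, 0.2, -1.0]
width: 0.0472
gripper_force: 0.0
```

Run:
```python
from look import *
chain([(.3655,-.271,.15,-91)])
```

```text
[  0.366  -0.271   0.15  -91.   ] -> translation [-2.41 22.82  0.62] rotz -2.9 rows>= 6
```

Call:
move_arm([
  {"translation": [-2.4, 22.6, 0.4], "rot": [0, 0, -2.9], "hand": 0.4},
  {"translation": [-2.4, 22.6, 0.4], "rot": [0, 0, -2.9], "hand": 0.4},
  {"translation": [-2.4, 22.6, 0.4], "rot": [0, 0, -2.9], "hand": 0.4},
  {"translation": [-2.4, 22.6, 0.4], "rot": [0, 0, -2.9], "hand": 0.4},
  {"translation": [-2.4, 22.6, 0.4], "rot": [0, 0, -2.9], "hand": 0.4},
  {"translation": [-2.4, 22.6, 0.4], "rot": [0, 0, -2.9], "hand": 0.4},
  {"translation": [-2.4, 22.6, 0.4], "rot": [0, 0, -2.9], "hand": 0.4},
  {"translation": [-2.4, 22.6, 0.4], "rot": [0, 0, -2.9], "hand": 0.4},
])

```text
t: 18.48
eef_pos: [0.3648, -0.2706, 0.1485]
ee_rot: [-3.142, 0.0, -1.588]
force: [-0.1, -0.1, 0.7]
width: 0.0522
gripper_force: 0.0
```

Run:
```python
from look import *
look('blue_tube',(.365,-.271),save='w8')
chain([(.365,-.271,.018,-91)])
im,d=arm.grab_frame('top'); c=cam('top')
for r in arm.pinpoint('red_tube','top')[:2]: print(round(r['p'],2),w(c,r['point']).round(4))
cv2.imwrite('pics/t8.png',cv2.resize(im[120:290,220:430,::-1],None,fx=2.5,fy=2.5))
```

```text
tcp [ 0.3648 -0.2706  0.1485] [-180.    0.  -91.]
wrist blue_tube mid [ 0.3658 -0.2701] len 0.1206 rect 365 -270 121 21 axis deg 88.3 z50/90 [0.0134 0.0166] n 1786
0.82 [ 0.3657 -0.2679  0.0058]
[ 3.65e-01 -2.71e-01  1.80e-02 -9.10e+01] -> translation [1.000e-02 1.500e-01 1.305e+01] rotz 0.0 rows>= 4
0.73 [ 0.5664  0.3357 -0.0008]
0.49 [ 0.5867 -0.3089  0.0145]
```

View pics/t8.png

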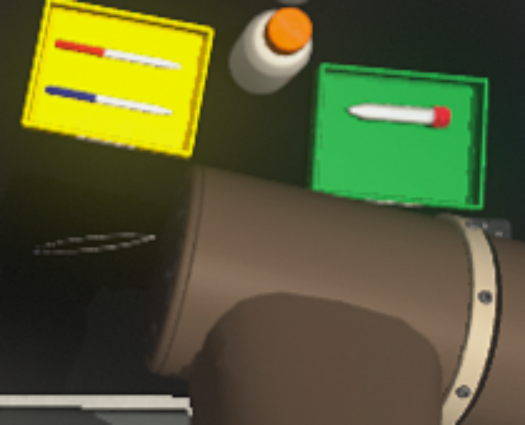

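The crop shows the red tube flat in the green tray at (348,110)–(451,116) and the pens unchanged. Next is the blue tube.

Call:
move_arm([
  {"translation": [-0.1, 0, 4], "rot": [0, 0, 0], "hand": 0.4},
  {"translation": [-0.1, 0, 8], "rot": [0, 0, 0], "hand": 0.4},
  {"translation": [-0.1, 0, 11], "rot": [0, 0, 0], "hand": 0.4},
  {"translation": [-0.1, 0, 12.4], "rot": [0, 0, 0], "hand": 0.4},
  {"translation": [-0.1, 0, 13], "rot": [0, 0, 0], "hand": 0.4},
  {"translation": [-0.1, 0, 13], "rot": [0, 0, 0], "hand": 0.4},
  {"translation": [-0.1, 0, 13], "rot": [0, 0, 0], "hand": 0.7},
  {"translation": [-0.1, 0, 13], "rot": [0, 0, 0], "hand": 1},
], squeeze=15)

```text
t: 19.35
eef_pos: [0.3671, -0.27, 0.0196]
ee_rot: [-3.14, -0.0, -1.588]
force: [-0.1, 0.8, 0.9]
width: 0.0441
gripper_force: 0.0
```

Call:
move_arm([
  {"translation": [0, 0, 0], "rot": [0, 0, 0], "hand": 1},
  {"translation": [0, 0, 0], "rot": [0, 0, 0], "hand": 1},
  {"translation": [0, 0, 0], "rot": [0, 0, 0], "hand": 1},
  {"translation": [0, 0, 0], "rot": [0, 0, 0], "hand": 1},
  {"translation": [0, 0, 0], "rot": [0, 0, 0], "hand": 1},
  {"translation": [0, 0, 0], "rot": [0, 0, 0], "hand": 1},
])

```text
t: 19.85
eef_pos: [0.3662, -0.2698, 0.019]
ee_rot: [-3.141, -0.0, -1.588]
force: [-0.7, 0.4, 3.1]
width: 0.0145
gripper_force: 15.0
```

Call:
move_arm([
  {"translation": [0, 0, -2], "rot": [0, 0, 0], "hand": 1},
  {"translation": [0, 0, -5], "rot": [0, 0, 0], "hand": 1},
  {"translation": [0, 0, -9], "rot": [0, 0, 0], "hand": 1},
  {"translation": [0, 0, -13], "rot": [0, 0, 0], "hand": 1},
  {"translation": [0, 0, -13], "rot": [0, 0, 0], "hand": 1},
  {"translation": [0, 0, -13], "rot": [0, 0, 0], "hand": 1},
  {"translation": [0, 0, -13], "rot": [0, 0, 0], "hand": 1},
])

```text
t: 20.43
eef_pos: [0.3657, -0.2696, 0.1487]
ee_rot: [-3.141, 0.0, -1.588]
force: [-1.2, 0.7, -0.2]
width: 0.0146
gripper_force: 15.0
```

Run:
```python
from look import *
look('blue_tube',(.365,-.269))
chain([(.539,-.307,.15,-93.9)])
```

```text
tcp [ 0.3657 -0.2696  0.1487] [-180.    0.  -91.]
wrist blue_tube mid [ 0.3665 -0.2586] len 0.1219 rect 366 -259 38 122 axis deg 88.8 z50/90 [0.144  0.1471] n 3357
0.88 [ 0.3685 -0.2676  0.1342]
[  0.539  -0.307   0.15  -93.9  ] -> translation [  3.45 -17.46  -0.24] rotz 2.9 rows>= 5
```

Call:
move_arm([
  {"translation": [3.5, -17.5, 0], "rot": [0, 0, 2.9], "hand": 1},
  {"translation": [3.5, -17.5, 0], "rot": [0, 0, 2.9], "hand": 1},
  {"translation": [3.5, -17.5, 0], "rot": [0, 0, 2.9], "hand": 1},
  {"translation": [3.5, -17.5, 0], "rot": [0, 0, 2.9], "hand": 1},
  {"translation": [3.5, -17.5, 0], "rot": [0, 0, 2.9], "hand": 1},
  {"translation": [3.5, -17.5, 0], "rot": [0, 0, 2.9], "hand": 1},
  {"translation": [3.5, -17.5, 0], "rot": [0, 0, 2.9], "hand": 1},
  {"translation": [3.5, -17.5, 0], "rot": [0, 0, 2.9], "hand": 1},
])

```text
t: 21.2
eef_pos: [0.539, -0.3074, 0.147]
ee_rot: [3.138, 0.001, -1.639]
force: [-0.6, -0.6, -0.1]
width: 0.0147
gripper_force: 15.0
```

Call:
move_arm([
  {"translation": [0, 0, 4], "rot": [0, 0, 0], "hand": 1},
  {"translation": [0, 0, 8], "rot": [0, 0, 0], "hand": 1},
  {"translation": [0, 0, 10.5], "rot": [0, 0, 0], "hand": 1},
  {"translation": [0, 0, 11.6], "rot": [0, 0, 0], "hand": 1},
  {"translation": [0, 0, 12.2], "rot": [0, 0, 0], "hand": 1},
  {"translation": [0, 0, 12.2], "rot": [0, 0, 0], "hand": 1},
  {"translation": [0, 0, 12.2], "rot": [0, 0, 0], "hand": 1},
  {"translation": [0, 0, 12.2], "rot": [0, 0, 0], "hand": 1},
])

```text
t: 21.87
eef_pos: [0.5415, -0.3082, 0.0287]
ee_rot: [-3.139, -0.001, -1.638]
force: [0.3, 0.1, 0.8]
width: 0.0141
gripper_force: 15.0
```

Call:
move_arm([
  {"translation": [0, 0, 0.2], "rot": [0, 0, 0], "hand": 1},
  {"translation": [0, 0, 0.4], "rot": [0, 0, 0], "hand": 1},
  {"translation": [0, 0, 0.4], "rot": [0, 0, 0], "hand": 1},
  {"translation": [0, 0, 0.4], "rot": [0, 0, 0], "hand": 1},
])

```text
t: 22.2
eef_pos: [0.5406, -0.3078, 0.0231]
ee_rot: [-3.141, -0.0, -1.639]
force: [-0.5, 0.8, 0.9]
width: 0.0145
gripper_force: 15.0
```

Call:
move_arm([
  {"translation": [0, 0, 0], "rot": [0, 0, 0], "hand": 0.8},
  {"translation": [0, 0, 0], "rot": [0, 0, 0], "hand": 0.76},
  {"translation": [0, 0, 0], "rot": [0, 0, 0], "hand": 0.73},
  {"translation": [0, 0, 0], "rot": [0, 0, 0], "hand": 0.7},
  {"translation": [0, 0, 0], "rot": [0, 0, 0], "hand": 0.7},
  {"translation": [0, 0, 0], "rot": [0, 0, 0], "hand": 0.7},
])

```text
t: 22.7
eef_pos: [0.5403, -0.3078, 0.0226]
ee_rot: [3.141, 0.0, -1.639]
force: [0.5, -0.3, 0.1]
width: 0.0264
gripper_force: 0.0
```

Call:
move_arm([
  {"translation": [0, 0, -2], "rot": [0, 0, 0], "hand": 0.7},
  {"translation": [0, 0, -5], "rot": [0, 0, 0], "hand": 0.7},
  {"translation": [0, 0, -9], "rot": [0, 0, 0], "hand": 0.6},
  {"translation": [0, 0, -13], "rot": [0, 0, 0], "hand": 0.4},
  {"translation": [0, 0, -13], "rot": [0, 0, 0], "hand": 0.4},
  {"translation": [0, 0, -13], "rot": [0, 0, 0], "hand": 0.4},
  {"translation": [0, 0, -13], "rot": [0, 0, 0], "hand": 0.4},
])

```text
t: 23.28
eef_pos: [0.5402, -0.3076, 0.1529]
ee_rot: [-3.141, 0.0, -1.639]
force: [-0.4, 0.8, 0.1]
width: 0.0509
gripper_force: 0.0
```

Run:
```python
from look import *
chain([(.448,-.1,.16,-86),(.448,.008,.15,-82.5)])
```

```text
[  0.448  -0.1     0.16  -86.   ] -> translation [-20.09  10.61  -0.71] rotz -7.9 rows>= 6
[ 4.48e-01  8.00e-03  1.50e-01 -8.25e+01] -> translation [-10.77  -0.75   1.  ] rotz -3.5 rows>= 3
```

Call:
move_arm([
  {"translation": [-20.1, 10.6, -0.7], "rot": [0, 0, -7.9], "hand": 0.4},
  {"translation": [-20.1, 10.6, -0.7], "rot": [0, 0, -7.9], "hand": 0.4},
  {"translation": [-20.1, 10.6, -0.7], "rot": [0, 0, -7.9], "hand": 0.4},
  {"translation": [-20.1, 10.6, -0.7], "rot": [0, 0, -7.9], "hand": 0.4},
  {"translation": [-20.1, 10.6, -0.7], "rot": [0, 0, -7.9], "hand": 0.4},
  {"translation": [-20.1, 10.6, -0.7], "rot": [0, 0, -7.9], "hand": 0.4},
  {"translation": [-20.1, 10.6, -0.7], "rot": [0, 0, -7.9], "hand": 0.4},
])

```text
t: 23.87
eef_pos: [0.4458, -0.0977, 0.1589]
ee_rot: [3.14, 0.001, -1.498]
force: [0.0, 0.2, 0.3]
width: 0.0527
gripper_force: 0.0
```

Call:
move_arm([
  {"translation": [-10.8, -0.7, 1], "rot": [0, 0, -3.5], "hand": 0.4},
  {"translation": [-10.8, -0.7, 1], "rot": [0, 0, -3.5], "hand": 0.4},
  {"translation": [-10.8, -0.7, 1], "rot": [0, 0, -3.5], "hand": 0.4},
  {"translation": [-10.8, -0.7, 1], "rot": [0, 0, -3.5], "hand": 0.4},
  {"translation": [-10.8, -0.7, 1], "rot": [0, 0, -3.5], "hand": 0.4},
  {"translation": [-10.8, -0.7, 1], "rot": [0, 0, -3.5], "hand": 0.4},
])

```text
t: 24.37
eef_pos: [0.4473, 0.0077, 0.1489]
ee_rot: [3.14, -0.001, -1.439]
force: [-0.1, -0.4, 0.6]
width: 0.0529
gripper_force: 0.0
```

Run:
```python
from look import *
look('forceps',(.448,.008),save='w9',thr=50)
chain([(.448,.008,.018,-82.5)])
im,d=arm.grab_frame('top'); cv2.imwrite('pics/t9.png',cv2.resize(im[90:290,200:430,::-1],None,fx=2.5,fy=2.5))
```

```text
tcp [0.4473 0.0077 0.1489] [179.9  -0.  -82.5]
wrist forceps mid [0.4496 0.0039] len 0.1155 rect 449 4 15 115 axis deg 96.4 z50/90 [0.0045 0.0078] n 521
0.58 [0.4526 0.009  0.0015]
[ 4.48e-01  8.00e-03  1.80e-02 -8.25e+01] -> translation [-0.07 -0.07 13.12] rotz -0.1 rows>= 4
```

View pics/w9.png

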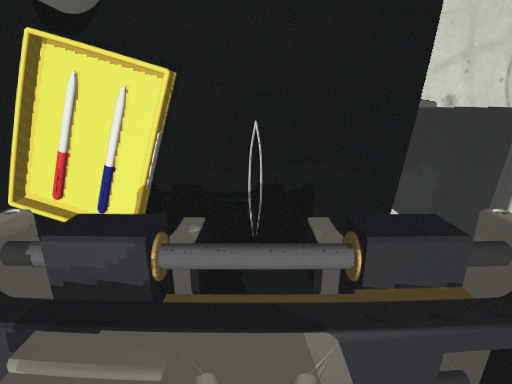

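View pics/t9.png

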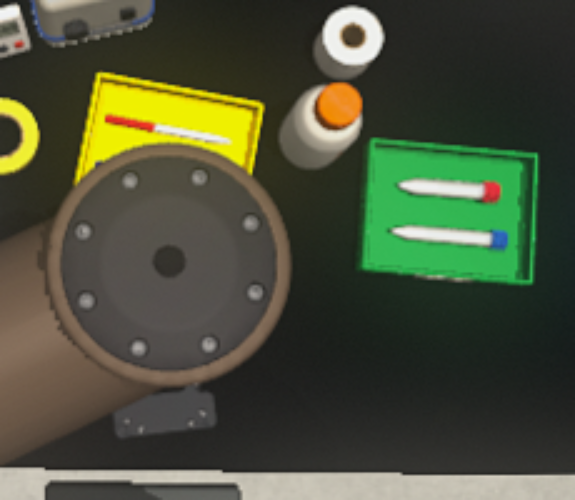

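The top crop shows both tubes flat and side by side in the green tray, red at (398,187)–(500,192) and blue at (390,233)–(507,238). The wrist view has the forceps centred between the jaws (column 256, rows 122–235).

Call:
move_arm([
  {"translation": [0, -0.2, 4], "rot": [0, 0, 0], "hand": 0.4},
  {"translation": [0, -0.2, 8], "rot": [0, 0, 0], "hand": 0.4},
  {"translation": [0, -0.2, 11], "rot": [0, 0, 0], "hand": 0.4},
  {"translation": [0, -0.2, 12.5], "rot": [0, 0, 0], "hand": 0.4},
  {"translation": [0, -0.2, 13.1], "rot": [0, 0, 0], "hand": 0.4},
  {"translation": [0, -0.2, 13.1], "rot": [0, 0, 0], "hand": 0.4},
  {"translation": [0, -0.2, 13.1], "rot": [0, 0, 0], "hand": 0.7},
  {"translation": [0, -0.2, 13.1], "rot": [0, 0, 0], "hand": 1},
], squeeze=15)

```text
t: 25.18
eef_pos: [0.4506, 0.0085, 0.0198]
ee_rot: [-3.14, 0.001, -1.44]
force: [-0.0, -0.1, 0.2]
width: 0.044
gripper_force: 0.0
```

Call:
move_arm([
  {"translation": [0, 0, 0], "rot": [0, 0, 0], "hand": 1},
  {"translation": [0, 0, 0], "rot": [0, 0, 0], "hand": 1},
  {"translation": [0, 0, 0], "rot": [0, 0, 0], "hand": 1},
  {"translation": [0, 0, 0], "rot": [0, 0, 0], "hand": 1},
  {"translation": [0, 0, 0], "rot": [0, 0, 0], "hand": 1},
  {"translation": [0, 0, 0], "rot": [0, 0, 0], "hand": 1},
  {"translation": [0, 0, 0], "rot": [0, 0, 0], "hand": 1},
])

```text
t: 25.77
eef_pos: [0.4498, 0.0085, 0.0189]
ee_rot: [-3.141, 0.0, -1.44]
force: [-1.8, 1.1, 4.9]
width: 0.0131
gripper_force: 15.0
```

Call:
move_arm([
  {"translation": [0, 0, -2], "rot": [0, 0, 0], "hand": 1},
  {"translation": [0, 0, -5], "rot": [0, 0, 0], "hand": 1},
  {"translation": [0, 0, -9], "rot": [0, 0, 0], "hand": 1},
  {"translation": [0, 0, -13], "rot": [0, 0, 0], "hand": 1},
  {"translation": [0, 0, -13], "rot": [0, 0, 0], "hand": 1},
  {"translation": [0, 0, -13], "rot": [0, 0, 0], "hand": 1},
  {"translation": [0, 0, -13], "rot": [0, 0, 0], "hand": 1},
])

```text
t: 26.35
eef_pos: [0.4492, 0.0084, 0.1485]
ee_rot: [-3.141, 0.001, -1.44]
force: [0.1, 0.3, -1.5]
width: 0.0133
gripper_force: 15.0
```

Run:
```python
from look import *
look('forceps',(.449,.008),save='w10',thr=50)
chain([(.5,.17,.15,-90),(.5415,.3385,.15,-98)])
```

```text
tcp [0.4492 0.0084 0.1485] [-180.     0.   -82.5]
wrist forceps mid [0.4412 0.0725] len 0.0804 rect 442 70 80 43 axis deg 6.6 z50/90 [0.2097 0.2155] n 1198
0.67 [0.4518 0.007  0.1316]
[  0.5    0.17   0.15 -90.  ] -> translation [-15.38  -7.2   -0.25] rotz 7.5 rows>= 5
[  0.542   0.338   0.15  -98.   ] -> translation [-16.85  -4.15  -0.  ] rotz 8 rows>= 5
```

Call:
move_arm([
  {"translation": [-15.4, -7.2, -0.2], "rot": [0, 0, 7.5], "hand": 1},
  {"translation": [-15.4, -7.2, -0.2], "rot": [0, 0, 7.5], "hand": 1},
  {"translation": [-15.4, -7.2, -0.2], "rot": [0, 0, 7.5], "hand": 1},
  {"translation": [-15.4, -7.2, -0.2], "rot": [0, 0, 7.5], "hand": 1},
  {"translation": [-15.4, -7.2, -0.2], "rot": [0, 0, 7.5], "hand": 1},
  {"translation": [-15.4, -7.2, -0.2], "rot": [0, 0, 7.5], "hand": 1},
])

```text
t: 26.95
eef_pos: [0.501, 0.1727, 0.1486]
ee_rot: [3.139, -0.002, -1.568]
force: [-0.5, -1.0, -0.6]
width: 0.0133
gripper_force: 15.0
```

Call:
move_arm([
  {"translation": [-16.9, -4.2, 0], "rot": [0, 0, 8], "hand": 1},
  {"translation": [-16.9, -4.2, 0], "rot": [0, 0, 8], "hand": 1},
  {"translation": [-16.9, -4.2, 0], "rot": [0, 0, 8], "hand": 1},
  {"translation": [-16.9, -4.2, 0], "rot": [0, 0, 8], "hand": 1},
  {"translation": [-16.9, -4.2, 0], "rot": [0, 0, 8], "hand": 1},
  {"translation": [-16.9, -4.2, 0], "rot": [0, 0, 8], "hand": 1},
  {"translation": [-16.9, -4.2, 0], "rot": [0, 0, 8], "hand": 1},
  {"translation": [-16.9, -4.2, 0], "rot": [0, 0, 8], "hand": 1},
])

```text
t: 27.62
eef_pos: [0.5422, 0.3381, 0.1495]
ee_rot: [3.14, -0.002, -1.711]
force: [-0.2, -0.7, -0.1]
width: 0.0131
gripper_force: 15.0
```

Run:
```python
from look import *
st=arm.get_state(); c=cam('wrist',st); im,d=arm.grab_frame('wrist'); cv2.imwrite('pics/w11.png',im[:,:,::-1])
for r in arm.pinpoint('white_tray','wrist')[:2]: print(round(r['p'],2),w(c,r['point']).round(4))
chain([(.5415,.3385,.0235,-98)])
```

```text
0.57 [0.5662 0.3364 0.0013]
[ 5.42e-01  3.38e-01  2.40e-02 -9.80e+01] -> translation [-0.02  0.12 12.7 ] rotz -0.0 rows>= 4
```

View pics/w11.png

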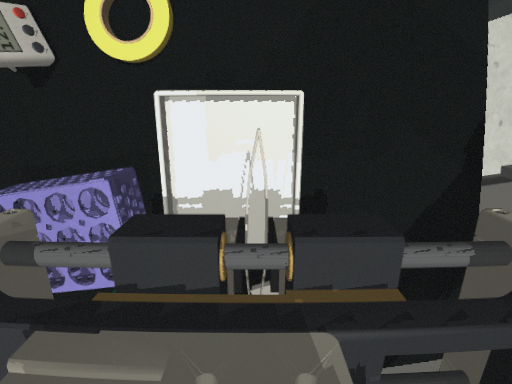

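The forceps are straight over the white tray (tray columns 157–302, forceps at column 258). I'll check how high the rack stands before lowering beside it.

Run:
```python
from h import *; import seg
a=np.load('top0.npz'); c=cam('top'); uv,P=seg.grid(a['d'],c)
m=(P[:,2]>.03)&(P[:,0]>.5)&(P[:,0]<.8)&(P[:,1]>.23)&(P[:,1]<.48); print(P[m].min(0),P[m].max(0),np.percentile(P[m],[2,98],axis=0))
```

```text
[0.63929887 0.23000481 0.03000971] [0.79979138 0.47998323 0.45477691] [[0.6473596  0.24134908 0.03147177]
 [0.79250038 0.47633218 0.45203151]]
```

Call:
move_arm([
  {"translation": [0, 0, 4], "rot": [0, 0, 0], "hand": 1},
  {"translation": [0, 0, 6], "rot": [0, 0, 0], "hand": 1},
  {"translation": [0, 0, 6], "rot": [0, 0, 0], "hand": 1},
])

```text
t: 27.97
eef_pos: [0.5405, 0.3364, 0.0865]
ee_rot: [3.137, -0.005, -1.712]
force: [-0.8, -0.1, -1.8]
width: 0.0132
gripper_force: 15.0
```

Run:
```python
from h import *; import seg
a=np.load('top0.npz'); c=cam('top'); uv,P=seg.grid(a['d'],c)
for lo in (.63,.64,.65,.66,.67,.68):
    m=(P[:,2]>.03)&(P[:,0]>lo)&(P[:,0]<lo+.01)&(P[:,1]>.24)&(P[:,1]<.45); q=P[m]
    if len(q): print(lo,len(q),'y',q[:,1].min().round(3),q[:,1].max().round(3),'z',np.percentile(q[:,2],[10,50,95]).round(3))
```

```text
0.66 169 y 0.304 0.417 z [0.033 0.05  0.061]
0.67 120 y 0.304 0.419 z [0.053 0.056 0.059]
0.68 68 y 0.304 0.418 z [0.033 0.055 0.059]
```

The rack is 60 mm high and starts at x = 0.66. The gripper body stays above 75 mm and inside x = 0.645, so it clears.

Call:
move_arm([
  {"translation": [0, 0, 3], "rot": [0, 0, 0], "hand": 1},
  {"translation": [0, 0, 5], "rot": [0, 0, 0], "hand": 1},
  {"translation": [0, 0, 6], "rot": [0, 0, 0], "hand": 1},
  {"translation": [0, 0, 6.4], "rot": [0, 0, 0], "hand": 1},
  {"translation": [0, 0, 6.5], "rot": [0, 0, 0], "hand": 1},
  {"translation": [0, 0, 6.5], "rot": [0, 0, 0], "hand": 1},
  {"translation": [0, 0, 6.5], "rot": [0, 0, 0], "hand": 1},
])

```text
t: 28.55
eef_pos: [0.5436, 0.3402, 0.0273]
ee_rot: [-3.14, 0.002, -1.71]
force: [0.6, 0.7, -0.0]
width: 0.0132
gripper_force: 15.0
```

Call:
move_arm([
  {"translation": [0, 0, 0.1], "rot": [0, 0, 0], "hand": 1},
  {"translation": [0, 0, 0.3], "rot": [0, 0, 0], "hand": 1},
  {"translation": [0, 0, 0.3], "rot": [0, 0, 0], "hand": 1},
  {"translation": [0, 0, 0.3], "rot": [0, 0, 0], "hand": 0.8},
  {"translation": [0, 0, 0.3], "rot": [0, 0, 0], "hand": 0.75},
  {"translation": [0, 0, 0.3], "rot": [0, 0, 0], "hand": 0.7},
  {"translation": [0, 0, 0.3], "rot": [0, 0, 0], "hand": 0.7},
  {"translation": [0, 0, 0.3], "rot": [0, 0, 0], "hand": 0.7},
])

```text
t: 29.22
eef_pos: [0.5428, 0.3395, 0.0226]
ee_rot: [3.141, -0.0, -1.71]
force: [-0.5, -0.2, -0.5]
width: 0.0257
gripper_force: 0.0
```

Call:
move_arm([
  {"translation": [0, 0, -2], "rot": [0, 0, 0], "hand": 0.7},
  {"translation": [0, 0, -5], "rot": [0, 0, 0], "hand": 0.7},
  {"translation": [0, 0, -9], "rot": [0, 0, 0], "hand": 0.7},
  {"translation": [0, 0, -13], "rot": [0, 0, 0], "hand": 0.7},
  {"translation": [0, 0, -16], "rot": [0, 0, 0], "hand": 0.7},
  {"translation": [0, 0, -16], "rot": [0, 0, 0], "hand": 0.7},
])

```text
t: 29.72
eef_pos: [0.5457, 0.3416, 0.1907]
ee_rot: [-3.134, 0.008, -1.709]
force: [0.3, 1.1, 0.8]
width: 0.0262
gripper_force: 0.0
```

Call:
move_arm([
  {"translation": [20, 12, 0], "rot": [0, 0, 0], "hand": 0.7},
  {"translation": [20, 12, 0], "rot": [0, 0, 0], "hand": 0.7},
  {"translation": [20, 12, 0], "rot": [0, 0, 0], "hand": 0.7},
  {"translation": [20, 12, 0], "rot": [0, 0, 0], "hand": 0.7},
  {"translation": [20, 12, 0], "rot": [0, 0, 0], "hand": 0.7},
  {"translation": [20, 12, 0], "rot": [0, 0, 0], "hand": 0.7},
  {"translation": [20, 12, 0], "rot": [0, 0, 0], "hand": 0.7},
  {"translation": [20, 12, 0], "rot": [0, 0, 0], "hand": 0.7},
])

```text
t: 30.38
eef_pos: [0.3957, 0.1574, 0.1834]
ee_rot: [-3.14, 0.002, -1.711]
force: [0.9, 1.2, 0.6]
width: 0.026
gripper_force: 0.0
```

Run:
```python
from look import *
A=[arm.grab_frame(n) for n in('top','side')]
o=[A[0][0][90:250,80:430],A[1][0][90:310,80:430]]
cv2.imwrite('pics/fin.png',np.vstack([cv2.resize(i[:,:,::-1],None,fx=1.55,fy=1.55) for i in o]))
for n in('top','side'):
    c=cam(n)
    for l in('red_pen','blue_pen','forceps','red_tube','blue_tube','reagent_bottle'):
        print(n,l,[(round(r['p'],2),w(c,r['point']).round(3).tolist()) for r in arm.pinpoint(l,n)[:2]])
```

```text
top red_pen [(0.56, [0.649, -0.007, 0.001])]
top blue_pen [(0.54, [0.597, 0.002, -0.002])]
top forceps [(0.48, [0.648, -0.01, 0.001]), (0.45, [0.542, 0.343, 0.002])]
top red_tube [(0.76, [0.584, -0.309, 0.015])]
top blue_tube [(0.63, [0.547, -0.309, 0.014]), (0.59, [0.641, -0.165, 0.001])]
top reagent_bottle [(0.77, [0.641, -0.168, 0.0])]
side red_pen [(0.17, [0.543, 0.347, 0.005])]
side blue_pen []
side forceps [(0.44, [0.541, 0.345, 0.003])]
side red_tube []
side blue_tube []
side reagent_bottle []
```

View pics/fin.png

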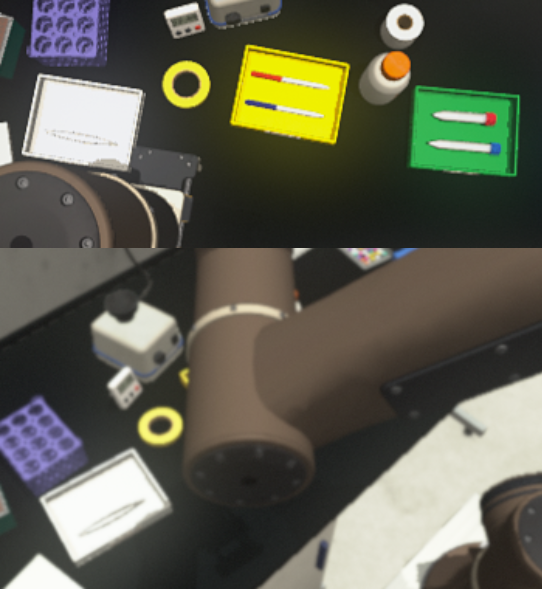

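All five things lie flat in their own trays and the bottle hasn't moved. The arm is clear of everything, so I'm handing in.

```bash
python3 -c "
from station import arm
print(arm.job_done())"
```

```text
the job is handed in; nothing more can be done
None
```

The job is handed in after about 31 s of robot time: both pens lie in the yellow tray, both tubes in the green and the forceps in the white, all flat with the pairs side by side, and the bottle was not touched; no verdict came back.

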